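# Prop the drying box lid open on its stay

## Robot

A 7-joint arm with a two-finger parallel gripper is mounted at the origin on a cart in front of the work surface, level with it; the furniture and walls round the work are solid. World frame = base frame: x ahead of the robot, y to its left, z up, the work surface at z = 0. Lengths are in m, angles in rad, forces in N, time in s.
With the tool pointing down it reaches from about 0.4 to 0.85 m from the base axis. Payload 10.4 kg.
Tool frame: the origin (TCP) lies at the very end of the fingers, on their centre line; the grasp point (between the pads) lies 19 mm behind it (ctrl.tcp_to_grasp is the distance from the TCP to the grasp point, in m); z points along the fingers, y is the line along which they close (so a half turn about z gives the same grasp; the last joint's range is limited). The gripper opens to 87 mm and grips with 3 to 60 N. Pads are 19 mm wide; open, the fingers measure 117 mm over their backs; the gripper's body (75 mm by 190 mm) begins 51 mm behind the grasp point.
Start: joints at [1.149, 0.332, -0.065, 1.46, 0.022, 1.35, -0.088], TCP at [0.243, -0.576, 0.195] pointing down, gripper open.
Joint ranges: [-2.6, 2.6], [-0.5, 2.12], [-1.47, 1.34], [0.16, 2.42], [-1.27, 4.41], [0.06, 2.06], [-2.6, 2.6]. Speed limits (rad/s): [2.22, 2.22, 2.79, 2.79, 3.14, 3.14, 3.14].

## Interface

Orientations are given as a unit quaternion [x, y, z, w].
In Python, from rig import ctrl, monitor, vision, job, spot_in, landmark_of gives the robot as it stands. Calls block until the motion is done:
- ctrl.move_to(position, orientation): joint-space move of the TCP to a pose.
- ctrl.move_straight(position, vel=0.15, rotation=None, stop_force=None): straight line of the TCP; rotation=None keeps the orientation; vel is the mean speed in m/s. With stop_force (N) it stops when the force on the tool has changed by that much, and returns True; else False.
- ctrl.goto_joints(angles): joint-space move.
- ctrl.move_gripper(opening, force=None): finger opening in m; force is the grip in N (None keeps the last); returns when the fingers have stopped.
- ctrl.hold(seconds).
- ctrl.inverse_kinematics(position, orientation): joint angles nearest the present ones, or None.
- monitor.sense(): the state.
- vision.capture(name): name is "scene" or "top" or "wrist"; returns a dict with "image" (420x560x3 uint8, red, green, blue), "range_z" (420x560 float32, m along the optical axis (not along the pixel's ray), 0 where there is no reading), "camera_matrix" (3x3 intrinsics, pixels), "pose" (4x4, takes a point from camera to world coordinates). Camera axes: x right, y down, z forward; pixel columns grow to the right and rows downward; lengths in m; the calibration is good to about 2 mm. A picture is of the moment at which its call begins.
A pose or a line that the arm cannot do raises ctrl.MotionError and nothing moves.
- job.hand_in(): hands the job in; it is judged then, once.
Trained networks look in a picture, given as the dict that the camera call returned (one of the last four; its "shot" number tells which), for a name from the list of things; names that differ only in an ending like _2 or _b are one class to them, and where a whole thing is asked for, a point or a joint stands for the part that bears it (a point fixed in the world has none). Each returns a list of dicts, best first, with "conf" (0 to 1); they miss things now and then, are a little off and sometimes report something else, mostly with a low value. They report only what shows in the picture. A call takes as long as a camera call.
- spot_in(picture, thing): "at" ([x, y, z] in m, in world coordinates, good to about 4 mm: the middle of the surface that is visible of it).
- landmark_of(picture, thing): "at" ([x, y, z] in m, in world coordinates, good to about 4 mm: a listed point, or the origin of a listed thing).
The state is a dict: "clock": time; "q": joint angles; "dq": joint speeds; "joint_torque": joint torques, N m; "tool_pos": TCP position; "ee_rot": TCP orientation; "force": force on the tool from outside, world axes, zero at the start; "ft_torque": the same for the moment, N m; "gripper_width": finger opening in m; "finger_force": force on a finger pad.
Only numpy, scipy, OpenCV 4.12 (cv2) and the standard library are available. Lean on these libraries where they do the work, as an engineer would, in place of code of your own. Each camera call takes 0.05 s, during which the arm holds its last target. There are 200 camera calls.

## Task

Air the plaster casts in the grey drying box: swing its lid all the way back until it leans open by itself, flip the metal stay inside up until it stands against its stop, then bring the lid forward again and lower it gently, without letting it drop, so that it stays propped half open on the stay. Leave the casts lying in the box and the other things on the bench where they are.

Things in the scene. Friction and masses are not known exactly. Their poses are not given: they have to be found in the camera images.
- drying_box: Grey metal box fixed to the worktop, 170 mm deep (x), 220 wide (y), rim 70 high, walls and floor 5, under a flat hinged lid. Origin: centre of its underside; x points from the front wall (robot side, lid tab) to the rear wall (lid hinge), y left, z up. Inside: two loose casts centred 62 mm right of the middle, the folded stay 45 mm left of it.
- lid_hinge (a point): Middle of the lid's hinge line, on the rear rim of the box, 71 mm above the worktop; the line runs along the box's y axis.
- lid_tab (a point): Grasp point on the lid's tab, 200 mm from the hinge line. The tab is a black block, 36 mm wide (box's y) and 12 thick, sticking out 44 mm from the middle of the lid's front edge; this point is 27 mm out from that edge, mid-thickness (3 mm above the lid's underside, which lies at hinge height). Pinched across its width it pivots between the fingers as the lid swings.
- lid (a joint): Lid angle, rad: 0 closed (level), growing as the front edge swings up and back; stop at 1.78, where it leans back past upright and stays by itself. Elsewhere almost frictionless: it falls if let go. A 6 mm plate, 174 x 226 mm, about 0.3 kg, with a rubber pad on its underside over the stay. Resting on the raised stay it reads about 0.57.
- stay_pivot (a point): Pivot of the stay in the box, 46 mm above the worktop; its axis runs along the box's y. It is 40 mm behind the front wall, 130 mm in front of the lid hinge.
- stay_grip (a point): Grasp point on the stay, 80 mm from its pivot. The stay is a steel bar 10 mm wide (box's y), 9 thick, 110 from pivot to the centre of the rubber roller (16 across, 10 wide) at its free end. Folded, it lies along the box's x, roller to the rear, about 41 mm over the box floor. Pinched across its width it pivots between the fingers as it swings.
- stay (a joint): Stay angle, rad: 0 folded level, free end to the rear (starts between 0 and 0.1); growing as the free end swings up and then forward; stop at 1.75, where it leans slightly forward past upright. Light friction (about 0.6 N at the grasp point) holds it at any angle; the lid's weight pushes it against the stop.
- cast_front: Plaster jaw cast lying in the box, right front, 53 x 71 x 27 mm; origin at the centre of its underside. Not to be handled.
- cast_rear: Plaster jaw cast lying in the box, right rear, 53 x 71 x 27 mm; origin at the centre of its underside. Not to be handled.
- bench_brush: Wooden bench brush, 46 x 185 x 17 mm, lying to the left of the box; bystander.
- pliers: Pliers, 54 x 168 x 13 mm, lying to the left of the box; bystander.
- measure_cup: Measuring cup, 65 mm across and 88 mm high, standing to the right of the box; bystander.
- felt_wheel: Felt polishing wheel, 51 mm across and 14 mm thick, lying to the right of the box; bystander.

How it is judged:
On the way, in this order (a step that is already met when the one before it is completed fails the run):
1. the lid is swung all the way back (value of joint lid above 1.6 rad), for 0.2 s.
2. the stay is flipped up to its stop while the lid is back (value of joint stay above 1.6 rad and value of joint lid above 1.2 rad), for 0.2 s.
At the end, for the whole second after the job is handed in: The stay stands against its stop (over 1.65 rad), the lid rests still on it (0.50 to 0.66 rad), and both casts lie flat on the floor of the box (value of joint stay above 1.65 rad and value of joint lid between 0.5 and 0.66 rad and velocity of joint lid between -0.05 and 0.05 rad/s and z of each of cast_front, cast_rear in the frame of drying_box below 0.012 m); the robot touches nothing.
It fails at once if the lid is dropped (it swings down faster than 3.5 rad/s) (velocity of joint lid below -3.5 rad/s).
It fails at once if a cast in the box is shifted by more than 25 mm (distance of any of cast_front, cast_rear from where it was at the start of the episode above 0.025 m).
It fails at once if a bystander is shifted by more than 30 mm (distance of any of bench_brush, pliers, measure_cup, felt_wheel from where it was at the start of the episode above 0.03 m).
It also fails if it takes over 72 s, if anything falls off the work surface, if the arm or the gripper's body presses on something with over 40 N, if the wrist force passes 120 N, or if a joint passes its speed limit or range.

## Working session

There is one attempt and no reset: what is moved stays moved. The work goes in short steps, each a Python script; the robot and the scene stay as the last script left them, time stands still between calls to the robot, and variables do not carry over. Pictures are saved under pics/ and viewed, at most 11 in all, crops included, and the job is handed in when it is done.

```bash
mkdir -p pics; ls
cat > h.py <<'E'
import numpy as np, cv2
from rig import ctrl, monitor, vision, job, spot_in, landmark_of
from scipy.spatial.transform import Rotation as R
def save(p,n): cv2.imwrite(f'pics/{n}.png',p['image'][:,:,::-1])
def px(p,w):
    c=np.linalg.inv(p['pose'])@np.r_[w,1]; u=p['camera_matrix']@c[:3]; return (u[:2]/u[2]).round()
E
python3 - <<'E'
from h import *
ps={}
for n in ['scene','top']:
    p=vision.capture(n); save(p,n+'1')
    for t in ['drying_box','lid_hinge','lid_tab','measure_cup','felt_wheel','pliers','bench_brush','stay_pivot']:
        for d in landmark_of(p,t)[:2]: print(n,t,np.round(d['at'],4),round(d['conf'],2),px(p,d['at']))
s=monitor.sense(); print(s['clock'],s['tool_pos'],s['ee_rot'])
E
```

```text
pics
scene drying_box [ 0.5631 -0.0198 -0.0034] 0.61 [311. 235.]
scene lid_hinge [ 0.6456 -0.0435  0.0729] 0.56 [333. 206.]
scene lid_tab [0.4488 0.0045 0.0769] 0.9 [282. 227.]
scene measure_cup [ 0.5527 -0.3286  0.0024] 0.78 [400. 273.]
scene felt_wheel [ 0.4383 -0.3102 -0.0022] 0.53 [374. 293.]
scene pliers [ 0.5505 -0.3277  0.0025] 0.74 [400. 274.]
scene pliers [ 0.5606 -0.0204 -0.0039] 0.71 [310. 236.]
scene bench_brush [ 0.4332  0.3131 -0.0024] 0.59 [203. 218.]
scene stay_pivot [0.5266 0.032  0.0459] 0.8 [290. 221.]
top drying_box [ 0.563  -0.0208  0.0008] 0.73 [305. 206.]
top lid_hinge [ 0.6432 -0.0455  0.0728] 0.98 [314. 178.]
top lid_tab [0.449  0.0013 0.0767] 0.91 [299. 238.]
top lid_tab [0.5301 0.0311 0.0465] 0.72 [289. 214.]
top measure_cup [ 5.528e-01 -3.320e-01 -1.000e-04] 0.87 [398. 210.]
top felt_wheel [ 4.359e-01 -3.124e-01  2.000e-04] 0.57 [393. 245.]
top pliers [ 0.6441  0.4491 -0.0008] 0.56 [166. 180.]
top bench_brush [0.4311 0.3201 0.0019] 0.97 [201. 244.]
top stay_pivot [0.5296 0.0277 0.0486] 0.87 [290. 214.]
0.9 [ 0.24274392 -0.57596365  0.19487584] [9.80178835e-01 1.98114735e-01 2.21618958e-05 4.78519736e-05]
```

View pics/scene1.png

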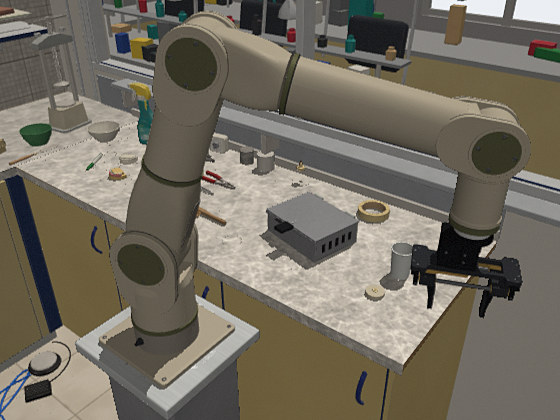

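View pics/top1.png

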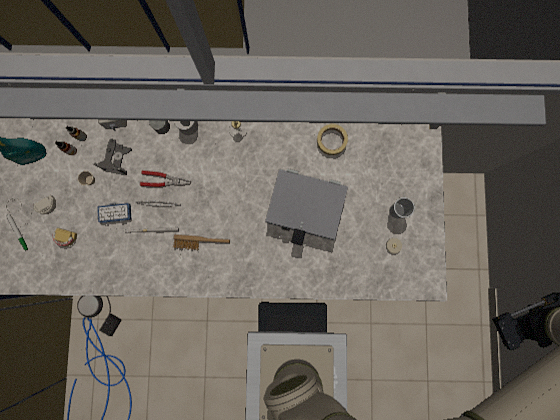

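The scene and top views show the closed grey box, with its lid at about (305,200) in the top view and its tab at (298,237). The hinge-to-tab line gives a yaw of about -0.24 rad. The cup (402,208) and felt wheel (392,245) stand to the right, clear of the box. Next I'll refine the lid rectangle from depth and check reach along the arcs.

```bash
python3 - <<'E'
from h import *
p=vision.capture('top'); K=p['camera_matrix']; z=p['range_z']
v,u=np.mgrid[:420,:560]
P=np.stack([(u-K[0,2])/K[0,0]*z,(v-K[1,2])/K[1,1]*z,z],-1)@p['pose'][:3,:3].T+p['pose'][:3,3]
m=(z>0)&(P[...,2]>.071)&(P[...,2]<.083)&(abs(P[...,0]-.56)<.16)&(abs(P[...,1]+.02)<.16)
m=cv2.morphologyEx(m.astype(np.uint8),cv2.MORPH_OPEN,np.ones((17,17)))>0  # drop tab
X=P[m]; r=cv2.minAreaRect(X[:,:2].astype(np.float32)); print(r, X[:,2].mean(), m.sum(), X[:,:2].mean(0))
yaw=-.237; c=np.array([.562,-.022])
for y0 in [-.237]:
    xb=np.array([np.cos(y0),np.sin(y0)]); print(np.r_[c+xb*.085])
E
cat >> h.py <<'E'
# --- box geometry, set by calibrate values
YAW=-.237; HINGE=np.array([.644,-.0445,.071])
def axes(): return np.array([np.cos(YAW),np.sin(YAW),0]),np.array([-np.sin(YAW),np.cos(YAW),0]),np.array([0,0,1.])
def quat(tilt=0.,flip=1):
    xb,yb,zb=axes(); d=xb*np.sin(tilt)-zb*np.cos(tilt); y=flip*yb
    return R.from_matrix(np.c_[np.cross(y,d),y,d]).as_quat()
def tcp(g,q): return g+R.from_quat(q).apply([0,0,ctrl.tcp_to_grasp])
def tab(a):
    xb,_,zb=axes(); r=np.hypot(.2,.003); a=a+np.arctan2(.003,.2)
    return HINGE+r*(-np.cos(a)*xb+np.sin(a)*zb)
def grip(a):
    xb,yb,zb=axes(); piv=HINGE-.13*xb+.045*yb-zb*.025
    return piv+.08*(np.cos(a)*xb+np.sin(a)*zb)
E
python3 - <<'E'
from h import *
for f in (1,-1):
    q=quat(0,f)
    for a in (0,.5,1,1.75): print(f,'tab',a,np.round(ctrl.inverse_kinematics(tcp(tab(a),q),q),2) if ctrl.inverse_kinematics(tcp(tab(a),q),q) is not None else None)
    for t in (0,.25):
        q=quat(t,f)
        for a in (0,1,1.75):
            k=ctrl.inverse_kinematics(tcp(grip(a),q),q); print(f,t,'stay',a,None if k is None else np.round(k,2))
E
```

```text
((0.0, 0.0), (0.0, 0.0), 0.0) nan 0 [nan nan]
[ 0.64462397 -0.04195694]
1 tab 0 [ 0.71  0.17 -0.86  2.03  0.15  1.01  1.11]
1 tab 0.5 [ 0.7   0.09 -0.82  1.87  0.07  1.21  1.19]
1 tab 1 [ 0.63  0.21 -0.78  1.61  0.15  1.38  1.17]
1 tab 1.75 [ 0.46  0.54 -0.72  1.16  0.34  1.56  1.15]
1 0 stay 0 [ 0.47  0.55 -0.73  1.66  0.4   1.09  0.96]
1 0 stay 1 [ 0.54  0.4  -0.8   1.7   0.31  1.17  0.99]
1 0 stay 1.75 [ 0.63  0.27 -0.88  1.82  0.23  1.15  1.  ]
1 0.25 stay 0 [ 0.6   0.43 -0.88  1.89  0.6   0.82  0.76]
1 0.25 stay 1 [ 0.62  0.22 -0.87  1.92  0.36  0.88  0.91]
1 0.25 stay 1.75 [ 0.67  0.05 -0.91  2.03  0.2   0.86  0.99]
-1 tab 0 [ 0.58  0.14 -0.72  2.04  0.11  1.   -2.  ]
-1 tab 0.5 [ 0.6   0.08 -0.71  1.87  0.06  1.21 -1.94]
-1 tab 1 [ 0.52  0.19 -0.64  1.61  0.11  1.38 -1.94]
-1 tab 1.75 [ 0.33  0.49 -0.49  1.17  0.22  1.53 -1.93]
-1 0 stay 0 [ 0.36  0.5  -0.58  1.67  0.3   1.06 -2.12]
-1 0 stay 1 [ 0.43  0.37 -0.66  1.7   0.24  1.16 -2.1 ]
-1 0 stay 1.75 [ 0.52  0.24 -0.75  1.83  0.18  1.14 -2.1 ]
-1 0.25 stay 0 [ 0.5   0.38 -0.74  1.9   0.51  0.79 -2.33]
-1 0.25 stay 1 [ 0.61  0.22 -0.85  1.92  0.36  0.88 -2.22]
-1 0.25 stay 1.75 [ 0.74  0.06 -0.98  2.03  0.21  0.87 -2.15]<stdin>:7: RuntimeWarning: Mean of empty slice.
  ret = ret.dtype.type(ret / rcount)
  ret = um.true_divide(
```

```bash
cat >> h.py <<'E'
def lidrect(p,lo=.066,hi=.09,k=17):
    K=p['camera_matrix']; z=p['range_z']; v,u=np.mgrid[:420,:560]
    P=np.stack([(u-K[0,2])/K[0,0]*z,(v-K[1,2])/K[1,1]*z,z],-1)@p['pose'][:3,:3].T+p['pose'][:3,3]
    m=(z>0)&(P[...,2]>lo)&(P[...,2]<hi)&(abs(P[...,0]-.56)<.16)&(abs(P[...,1]+.02)<.16)
    m=cv2.morphologyEx(m.astype(np.uint8),cv2.MORPH_OPEN,np.ones((k,k)))>0
    X=P[m]; return (cv2.minAreaRect(X[:,:2].astype(np.float32)),np.median(X[:,2]),m.sum(),X[:,:2].mean(0)) if m.sum() else None
E
python3 - <<'E'
from h import *
ctrl.move_straight([.243,-.576,.36],vel=.3)
q=quat(0); g=tab(0); ctrl.move_to(g+[-.02,0,.30],q)
for n in ['wrist','top']:
    p=vision.capture(n); save(p,n+'2'); print(n,lidrect(p),p['pose'][:3,3])
    for t in ['drying_box','lid_hinge','lid_tab']:
        for d in landmark_of(p,t)[:1]: print(n,t,np.round(d['at'],4),round(d['conf'],2),px(p,d['at']))
print(monitor.sense()['clock'],monitor.sense()['tool_pos'],g)
E
```

```text
wrist (((0.5421730875968933, -0.019145742058753967), (0.2251499444246292, 0.1446930170059204), 76.05040740966797), np.float64(0.07709067434327554), np.int64(9543), array([ 0.54036203, -0.01589378])) [0.35504833 0.01865976 0.56384983]
wrist drying_box [ 5.594e-01 -2.690e-02  4.000e-04] 0.92 [275. 232.]
wrist lid_hinge [ 0.6433 -0.0462  0.0705] 0.84 [276. 290.]
wrist lid_tab [0.4534 0.0075 0.0726] 0.85 [281. 183.]
top (((0.636961817741394, 0.034219734370708466), (0.052939288318157196, 0.0510614775121212), 0.5874305367469788), np.float64(0.07738822786335664), np.int64(289), array([0.63691212, 0.03419654])) [0.36990197 0.04216911 1.34964531]
top drying_box [ 0.5532 -0.3288 -0.0023] 0.18 [397. 210.]
top lid_hinge [ 0.6456 -0.043   0.0722] 0.73 [313. 177.]
4.225 [0.4296214  0.00231377 0.37398649] [0.44959066 0.00245751 0.074     ]
```

View pics/wrist2.png

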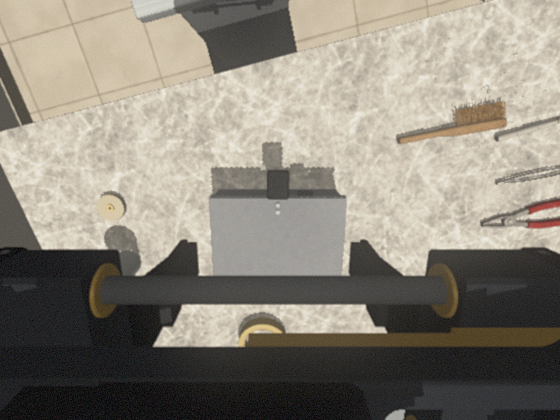

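The wrist view shows the lid front edge at row 195 and the tab at (278,183). The fit gives a yaw of -0.243 and agrees with the networks to within a few mm. Next I'll grasp the tab and swing the lid.

```bash
cat >> h.py <<'E'
YAW=-.242; HINGE=np.array([.643,-.044,.071])
def st(msg=''):
    s=monitor.sense(); print(msg,round(s['clock'],2),np.round(s['tool_pos'],3),'w',round(s['gripper_width'],4),'F',np.round(s['force'],1))
def arc(fn,angles,q,vel=.12):
    for a in angles: ctrl.move_straight(tcp(fn(a),q),vel=vel); st(f'{a:.2f}')
E
python3 - <<'E'
from h import *
q=quat(0); g=tcp(tab(0),q)
ctrl.move_gripper(.065); ctrl.move_straight(g+[0,0,.06],vel=.25,rotation=q)
print(ctrl.move_straight(g,vel=.1,stop_force=8)); ctrl.move_gripper(0.0,force=20); st('grip')
arc(tab,[.08,.2],q,.08)
E
```

```text
False
grip 8.12 [0.449 0.004 0.055] w 0.0007 F [0.6 0.  0.7]
0.08 8.47 [0.45  0.004 0.072] w 0.0003 F [-0.3  0.5 -0.8]
0.20 8.93 [0.453 0.003 0.095] w 0.0007 F [-0.2 -0.5  0.2]
```

Run:
```python
from h import *
p=vision.capture('scene'); i=p['image'][150:310,210:430]; 
w=vision.capture('wrist')['image']
cv2.imwrite('pics/c3.png',np.hstack([cv2.resize(i,(412,300)),cv2.resize(w,(388,300))])[:,:,::-1])
for t in ['lid_tab','lid_hinge']:print([np.round(d['at'],3) for d in landmark_of(p,t)[:2]])
s=monitor.sense();print(s['ee_rot'],quat(0),R.from_quat(s['ee_rot']).as_matrix(),ctrl.tcp_to_grasp)
```

```text
[array([0.448, 0.004, 0.074])]
[array([ 0.646, -0.043,  0.072])]
[ 1.20677241e-01  9.92691725e-01  1.09372637e-05 -3.77635223e-04] [0.12070496 0.99268843 0.         0.        ] [[-9.70873722e-01  2.39590606e-01 -7.47110963e-04]
 [ 2.39590589e-01  9.70874007e-01  1.12858616e-04]
 [ 7.52390479e-04 -6.94292913e-05 -9.99999715e-01]] 0.0187
```

View pics/c3.png

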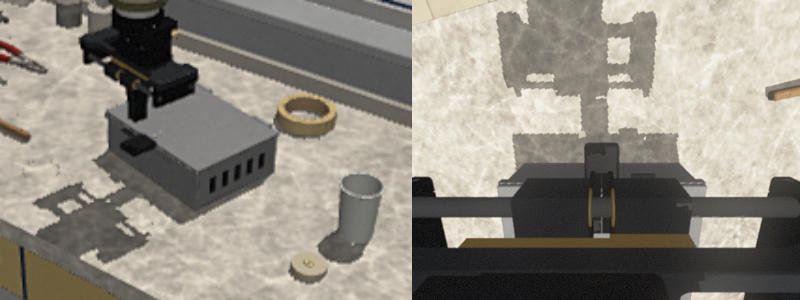

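Run:
```python
from h import *
s=monitor.sense(); w=vision.capture('wrist'); print(px(w,s['tool_pos']),px(w,tab(0)))
print([(np.round(d['at'],3),d['conf']) for d in landmark_of(w,'lid_tab')[:2]])
ctrl.move_straight(s['tool_pos']+[0,0,.10],vel=.2); ctrl.move_gripper(.065); st()
w=vision.capture('wrist'); print(px(w,monitor.sense()['tool_pos']),px(w,tab(0)))
print([(np.round(d['at'],3),d['conf']) for d in landmark_of(w,'lid_tab')[:2]])
v=w['image'].copy()
cv2.circle(v,tuple(int(k) for k in px(w,tab(0))),3,(255,0,0),-1)
cv2.circle(v,tuple(int(k) for k in px(w,monitor.sense()['tool_pos'])),3,(0,255,0),-1)
p=vision.capture('scene'); i=p['image'][130:290,210:430]
cv2.imwrite('pics/c4.png',np.hstack([cv2.resize(i,(412,300)),cv2.resize(v,(388,300))])[:,:,::-1])
```

```text
[275. 240.] [275. 224.]
[(array([0.452, 0.007, 0.074]), 0.93)]
 11.12 [0.453 0.003 0.195] w 0.0647 F [ 0.6  0.7 -0.1]
[275. 240.] [274. 193.]
[(array([0.448, 0.006, 0.07 ]), 0.6)]
```

View pics/c4.png

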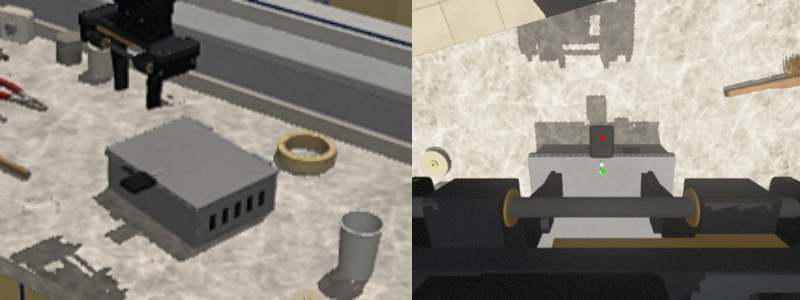

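The scene view shows the lid still closed, and the projected tab point (red) lies right on the tab. The localisation is good, so the grasp itself failed. I'll repeat it in steps while watching width and force.

Run:
```python
from h import *
q=quat(0); g=tcp(tab(0),q)
print(ctrl.move_straight(g,vel=.15,stop_force=8)); st('down')
for w in (.05,.04,.033,.03):
    ctrl.move_gripper(w,force=20); st(w); print(monitor.sense()['finger_force'])
    if monitor.sense()['gripper_width']<.034: break
w=vision.capture('wrist'); save(w,'w5')
```

```text
False
down 12.34 [0.449 0.004 0.056] w 0.0648 F [ 1.5 -0.6  1. ]
0.05 12.95 [0.449 0.004 0.055] w 0.0498 F [ 0.4 -0.7  0.6]
0.0
0.04 13.47 [0.449 0.004 0.055] w 0.0401 F [-0.7  0.   0.2]
0.0
0.033 13.94 [0.449 0.004 0.055] w 0.0331 F [-0.3  0.2  0.3]
0.0
```

View pics/w5.png

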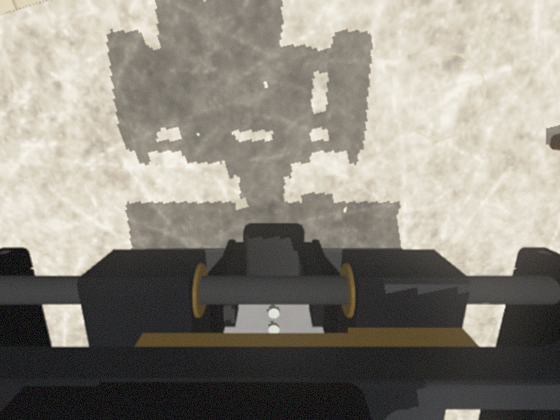

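Run:
```python
from h import *
w=vision.capture('wrist'); K=w['camera_matrix']; z=w['range_z']; v,u=np.mgrid[:420,:560]
P=np.stack([(u-K[0,2])/K[0,0]*z,(v-K[1,2])/K[1,1]*z,z],-1)@w['pose'][:3,:3].T+w['pose'][:3,3]
xb,yb,zb=axes(); D=P-HINGE
L=np.stack([D@xb,D@yb,P[...,2]],-1)*1000
L[z==0]=-999
np.set_printoptions(linewidth=200)
for r in range(218,290,8):
    print(r,[tuple(int(k) for k in L[r,c]) for c in (225,235,242,248,256,275,294,300,306,314)])
i=cv2.resize(w['image'][200:340,190:360],None,fx=4.7,fy=4.2,interpolation=cv2.INTER_CUBIC)
i=cv2.convertScaleAbs(i,alpha=2.2,beta=10)
cv2.imwrite('pics/w6.png',i[:,:,::-1])
```

```text
218 [(-999, -999, -999), (-197, -32, 0), (-197, -27, 0), (-197, -22, 0), (-197, -15, 0), (-197, 0, 0), (-197, 16, 0), (-197, 21, 0), (-197, 26, 0), (-198, 32, 1)]
226 [(-190, -41, 0), (-191, -33, 1), (-190, -27, 0), (-217, -15, 76), (-217, -10, 77), (-217, 0, 76), (-217, 11, 76), (-217, 14, 75), (-190, 26, -1), (-190, 33, 1)]
234 [(-183, -42, 0), (-183, -33, 0), (-183, -27, 0), (-213, -15, 80), (-213, -10, 79), (-213, 0, 79), (-213, 10, 79), (-213, 14, 78), (-183, 26, 0), (-183, 33, 0)]
242 [(-176, -42, 0), (-212, -21, 88), (-209, -18, 82), (-208, -15, 78), (-209, -10, 80), (-208, 0, 79), (-209, 10, 81), (-208, 14, 78), (-210, 17, 83), (-211, 21, 87)]
250 [(-211, -26, 97), (-210, -21, 95), (-210, -17, 95), (-203, -15, 79), (-203, -11, 79), (-203, 0, 79), (-203, 11, 79), (-203, 14, 79), (-210, 16, 95), (-210, 20, 96)]
258 [(-212, -24, 108), (-210, -20, 104), (-207, -17, 97), (-198, -15, 79), (-198, -11, 79), (-198, 0, 79), (-198, 11, 79), (-198, 14, 80), (-209, 15, 101), (-210, 19, 103)]
266 [(-211, -23, 116), (-210, -19, 112), (-202, -17, 98), (-193, -15, 79), (-193, -11, 79), (-193, 0, 80), (-193, 11, 79), (-193, 14, 79), (-205, 15, 102), (-211, 18, 114)]
274 [(-211, -22, 123), (-209, -18, 120), (-198, -17, 99), (-188, -16, 79), (-189, -11, 81), (-188, 0, 80), (-188, 11, 80), (-188, 14, 79), (-201, 15, 103), (-210, 17, 120)]
282 [(-233, -14, 168), (-233, -11, 169), (-232, -9, 168), (-233, -8, 168), (-233, -5, 169), (-233, 0, 168), (-232, 4, 167), (-233, 6, 169), (-233, 8, 169), (-233, 10, 169)]
```

View pics/w6.png

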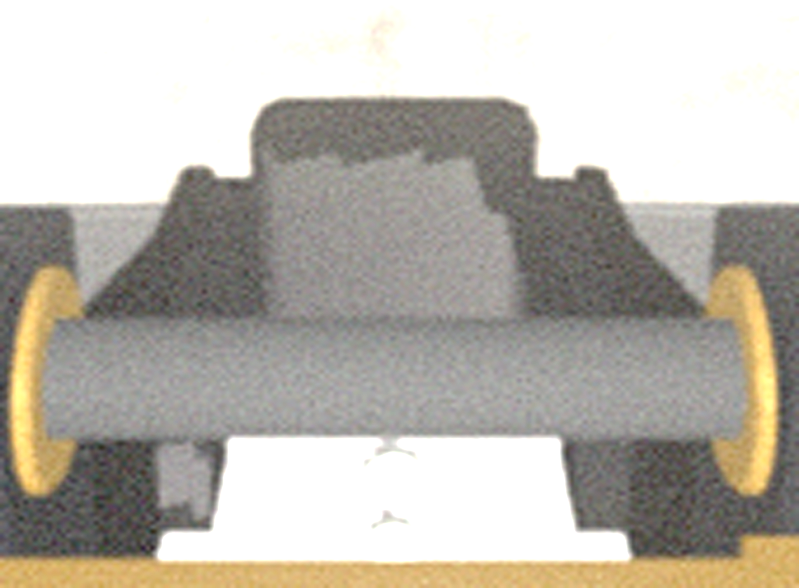

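The zoom shows the fingers straddling the tab correctly: edges at about ±17 mm, tab top at z 80, tab end at -217 mm. Yet there is no force at 33 mm opening, so I'll close further in steps.

Run:
```python
from h import *
for w in (.03,.026,.02):
    ctrl.move_gripper(w,force=30); ctrl.hold(.2); s=monitor.sense(); st(w); print(s['finger_force'],s['ft_torque'])
w=vision.capture('wrist')
K=w['camera_matrix']; z=w['range_z']; v,u=np.mgrid[:420,:560]
P=np.stack([(u-K[0,2])/K[0,0]*z,(v-K[1,2])/K[1,1]*z,z],-1)@w['pose'][:3,:3].T+w['pose'][:3,3]
xb,yb,zb=axes(); D=P-HINGE
L=np.stack([D@xb,D@yb,P[...,2]],-1)*1000
for r in (234,250,266): print(r,[tuple(int(k) for k in L[r,c]) for c in range(235,320,6)])
i=cv2.convertScaleAbs(cv2.resize(w['image'][200:340,190:360],None,fx=3,fy=3),alpha=2.2,beta=10)
cv2.imwrite('pics/w7.png',i[:,:,::-1])
```

```text
0.03 14.59 [0.449 0.004 0.055] w 0.0301 F [-0.3 -0.3  0.2]
0.0 [ 0.06362508 -0.13131376  0.03793879]
0.026 15.18 [0.449 0.004 0.055] w 0.0259 F [-0.1 -0.7 -0.5]
0.0 [ 0.05965876 -0.1059565   0.0582414 ]
0.02 15.82 [0.449 0.004 0.055] w 0.0203 F [-0.5 -0.4 -0.3]
0.0 [ 0.08797433 -0.14340763  0.00683258]
234 [(-183, -33, 0), (-183, -28, 0), (-213, -16, 80), (-214, -12, 80), (-214, -9, 80), (-213, -5, 79), (-213, -2, 79), (-213, 1, 80), (-213, 4, 79), (-213, 8, 79), (-213, 11, 80), (-213, 14, 78), (-183, 27, 0), (-183, 32, 0), (-183, 37, 0)]
250 [(-170, -33, 3), (-211, -17, 96), (-210, -14, 95), (-210, -11, 94), (-204, -9, 81), (-203, -5, 79), (-204, -2, 80), (-203, 1, 79), (-203, 4, 79), (-204, 8, 80), (-210, 10, 95), (-210, 13, 94), (-211, 16, 98), (-170, 32, 5), (-171, 37, 6)]
266 [(-211, -18, 116), (-210, -16, 113), (-210, -13, 112), (-207, -10, 107), (-193, -9, 80), (-193, -5, 79), (-193, -2, 79), (-193, 1, 79), (-193, 4, 79), (-193, 8, 80), (-208, 9, 109), (-210, 12, 113), (-212, 14, 116), (-211, 17, 116), (-212, 20, 116)]
```

View pics/w7.png

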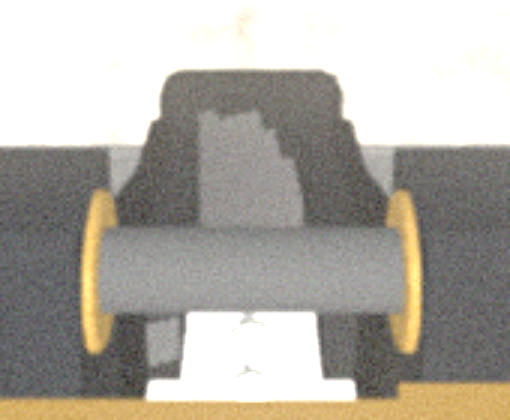

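The fingers lie over the tab. Their visible ends are near z ≈ 82 mm although the reported TCP is at 55 mm, so the real fingertips sit behind the nominal TCP. I'll measure that offset.

Run:
```python
from h import *
s=monitor.sense(); ctrl.move_straight(s['tool_pos']+[0,0,.06],vel=.2); ctrl.move_gripper(.06)
w=vision.capture('wrist'); T=monitor.sense(); print(T['clock'],T['gripper_width'])
K=w['camera_matrix']; z=w['range_z']; v,u=np.mgrid[:420,:560]
C=np.stack([(u-K[0,2])/K[0,0]*z,(v-K[1,2])/K[1,1]*z,z],-1)
P=C@w['pose'][:3,:3].T+w['pose'][:3,3]
t=(P-T['tool_pos'])@R.from_quat(T['ee_rot']).as_matrix()   # tool frame
m=(z>0)&(t[...,2]>-.12)&(t[...,2]<.015)&(abs(t[...,0])<.03)&(abs(t[...,1])<.07)
for side in (-1,1):
    k=m&(t[...,1]*side>0); X=t[k]*1000; o=np.argsort(-X[:,2])[:400:30]
    print(side,k.sum()); print(X[o].round(0).tolist())
xb,yb,zb=axes(); tp=(P-HINGE)@xb; 
mt=(P[...,2]>.074)&(P[...,2]<.086)&(tp<-.178)&(tp>-.23)&(abs((P-HINGE)@yb)<.03)
Q=P[mt]-HINGE; print('tab x,y range',np.percentile(Q@xb,[1,99]),np.percentile(Q@yb,[1,99]),np.median(Q[:,2]))
ml=(P[...,2]>.07)&(P[...,2]<.084)&(abs((P-HINGE)@yb)<.1)&(abs((P-HINGE)@yb)>.03)&(tp>-.25)&(tp<0); print('lid front edge',np.percentile(((P-HINGE)@xb)[ml],1))
```

```text
17.3083 0.05981771940455736
-1 4467
[[12.0, -38.0, -27.0], [12.0, -38.0, -29.0], [-5.0, -31.0, -31.0], [-2.0, -31.0, -32.0], [-5.0, -30.0, -33.0], [10.0, -33.0, -35.0], [10.0, -34.0, -36.0], [12.0, -35.0, -37.0], [11.0, -36.0, -39.0], [1.0, -31.0, -40.0], [10.0, -32.0, -41.0], [12.0, -38.0, -42.0], [12.0, -40.0, -44.0], [0.0, -31.0, -45.0]]
1 3843
[[11.0, 36.0, -26.0], [12.0, 36.0, -29.0], [9.0, 29.0, -30.0], [2.0, 29.0, -32.0], [10.0, 29.0, -33.0], [6.0, 29.0, -35.0], [11.0, 30.0, -36.0], [12.0, 36.0, -37.0], [5.0, 29.0, -38.0], [11.0, 33.0, -40.0], [-2.0, 29.0, -41.0], [-0.0, 29.0, -42.0], [4.0, 29.0, -44.0], [12.0, 35.0, -45.0]]
tab x,y range [-0.21779759 -0.17843263] [-0.01837567  0.01671247] 0.00883389941364375
lid front edge -0.18226887640042946
```

The real fingertips end about 27 mm behind the reported TCP, on both fingers. I'll correct the tool length, measure the body offset and regrasp.

```bash
cat >> h.py <<'E'
TIP=-.027   # measured: real finger ends sit 27 mm behind the reported TCP
def tcp(g,q,depth=.0187): return g+R.from_quat(q).apply([0,0,depth-TIP])
E
python3 - <<'E'
from h import *
w=vision.capture('wrist'); T=monitor.sense()
K=w['camera_matrix']; z=w['range_z']; v,u=np.mgrid[:420,:560]
P=np.stack([(u-K[0,2])/K[0,0]*z,(v-K[1,2])/K[1,1]*z,z],-1)@w['pose'][:3,:3].T+w['pose'][:3,3]
t=((P-T['tool_pos'])@R.from_quat(T['ee_rot']).as_matrix())[(z>0)]*1000
t=t[(t[:,2]<-40)]
for lo,hi in ((0,15),(15,30),(30,45),(45,60),(60,80),(80,110)):
    k=t[(abs(t[:,1])>=lo)&(abs(t[:,1])<hi)]; print(lo,len(k),np.percentile(k[:,2],[50,90,99]).round() if len(k) else '',np.percentile(k[:,0],[1,99]).round() if len(k) else '')
q=quat(0); g=tcp(tab(0),q); st('now'); print(g)
print(ctrl.move_straight(g,vel=.1,stop_force=8)); st('down')
ctrl.move_gripper(.02,force=20); st('grip'); print(monitor.sense()['finger_force'])
E
```

```text
0 15856 [-137. -115. -111.] [24. 34.]
15 14576 [-136. -114.  -54.] [ 0. 34.]
30 26228 [-122.  -91.  -47.] [-7. 39.]
45 19446 [-122. -115. -104.] [-5. 39.]
60 8782 [-114. -105.  -99.] [-22.  39.]
80 1155 [-105. -100.  -98.] [ 6. 38.]
now 17.36 [0.449 0.004 0.115] w 0.0598 F [-0.2 -0.2  0.5]
[0.44882787 0.00392897 0.0283    ]
False
down 18.38 [0.449 0.004 0.029] w 0.0599 F [-0.6 -0.6 -0.3]
grip 18.93 [0.449 0.004 0.028] w 0.036 F [-0.3 -0.4  0.5]
19.999621398746967
```

Gripped at 36.0 mm with 20 N. The body begins 97 mm back, so the whole tool is shifted by 27 mm and all clearances hold. Swinging the lid.

Run:
```python
from h import *
q=quat(0)
arc(tab,[.1,.3,.5,.7,.9,1.1,1.3,1.45,1.58,1.68,1.74],q,.15)
p=vision.capture('scene')
for t in ['lid_tab','stay_pivot','stay_grip','lid_hinge']: print(t,[(np.round(d['at'],3),round(d['conf'],2)) for d in landmark_of(p,t)[:1]])
```

```text
0.10 19.22 [0.45  0.004 0.048] w 0.036 F [-0.6  0.8 -1.4]
0.30 19.63 [0.458 0.002 0.087] w 0.0357 F [-2.6  1.5 -1.1]
0.50 20.05 [ 0.474 -0.002  0.124] w 0.0356 F [-3.6  1.5  0.9]
0.70 20.47 [ 0.496 -0.008  0.156] w 0.0358 F [-3.6  1.4  1.6]
0.90 20.88 [ 0.524 -0.015  0.183] w 0.0363 F [-1.7  1.2  1.2]
1.10 21.3 [ 0.557 -0.023  0.204] w 0.036 F [-0.1  0.5  0.1]
1.30 21.72 [ 0.593 -0.032  0.218] w 0.0358 F [ 0.7  1.9 -0.7]
1.45 22.07 [ 0.622 -0.039  0.224] w 0.0354 F [ 0.5  1.1 -1.5]
1.58 22.39 [ 0.647 -0.045  0.225] w 0.036 F [ 0.5  2.4 -3. ]
1.68 22.68 [ 0.667 -0.05   0.223] w 0.0359 F [-0.1  3.1 -4.4]
1.74 22.93 [ 0.678 -0.052  0.222] w 0.0357 F [ 0.2  3.6 -4.4]
lid_tab [(array([ 0.684, -0.052,  0.268]), 0.71)]
stay_pivot [(array([0.527, 0.033, 0.048]), 0.88)]
stay_grip [(array([0.602, 0.014, 0.044]), 0.54)]
lid_hinge [(array([ 0.645, -0.039,  0.072]), 0.88)]
```

Run:
```python
from h import *
ctrl.move_gripper(.07); s=monitor.sense()['tool_pos']; xb,yb,zb=axes()
ctrl.move_straight(s+[0,0,.07],vel=.2); q=quat(.2)
ctrl.move_straight(tcp(grip(.05),q)+.17*zb-.10*xb,vel=.25,rotation=q); ctrl.move_gripper(.04)
w=vision.capture('wrist'); save(w,'w8')
for n,p in (('w',w),('s',vision.capture('scene'))):
  for t in ['stay_pivot','stay_grip','lid_hinge','lid_tab']: print(n,t,[(np.round(d['at'],3),round(d['conf'],2),((d['at']-HINGE)@np.c_[xb,yb,zb]).round(3)) for d in landmark_of(p,t)[:1]])
print(grip(.05)); st()
```

```text
w stay_pivot [(array([0.526, 0.03 , 0.043]), 0.71, array([-0.131,  0.044, -0.028]))]
w stay_grip [(array([0.604, 0.014, 0.052]), 0.62, array([-0.051,  0.047, -0.019]))]
w lid_hinge []
w lid_tab [(array([ 0.505, -0.073,  0.006]), 0.73, array([-0.127, -0.061, -0.065]))]
s stay_pivot [(array([0.524, 0.032, 0.047]), 0.62, array([-0.133,  0.045, -0.024]))]
s stay_grip [(array([0.604, 0.011, 0.044]), 0.56, array([-0.051,  0.044, -0.027]))]
s lid_hinge [(array([ 0.645, -0.038,  0.07 ]), 0.69, array([ 0.001,  0.006, -0.001]))]
s lid_tab [(array([ 0.688, -0.057,  0.27 ]), 0.66, array([ 0.047, -0.002,  0.199]))]
[0.60514392 0.01169493 0.04999833]
 26.93 [0.517 0.034 0.175] w 0.04 F [-0.1  0.1 -0.2]
```

View pics/w8.png

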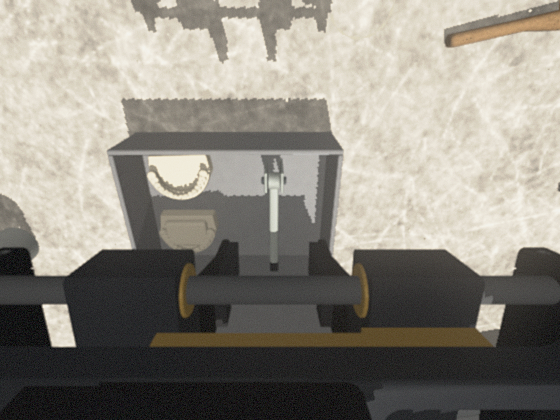

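The wrist view shows the lid back and the casts on the left of the picture (180,175 and 188,230). The stay, at column 272, is centred between the fingers. Grasping the stay and flipping it.

Run:
```python
from h import *
xb,yb,zb=axes(); q=quat(.2); g=tcp(grip(.05),q); a=R.from_quat(q).apply([0,0,1])
ctrl.move_straight(g-.12*a,vel=.25); st('above')
print(ctrl.move_straight(g,vel=.12,stop_force=8)); st('down')
ctrl.move_gripper(.0,force=12); st('grip')
if .008<monitor.sense()['gripper_width']<.013:
    arc(grip,[.2,.45,.7,.95,1.2,1.4,1.55,1.66,1.73],q,.12)
```

```text
above 27.44 [0.591 0.016 0.122] w 0.0402 F [-0.3  0.8 -0.4]
False
down 28.59 [0.614 0.01  0.006] w 0.04 F [-0.1  0.4 -0.3]
grip 29.23 [0.614 0.01  0.005] w 0.01 F [ 0.3  1.2 -0.5]
0.20 29.48 [0.612 0.01  0.017] w 0.0097 F [-0.8  1.7  0.6]
0.45 29.79 [0.607 0.012 0.036] w 0.0102 F [0.1 1.2 1.3]
0.70 30.11 [0.596 0.014 0.053] w 0.0098 F [1.3 2.3 2.6]
0.95 30.43 [0.582 0.018 0.066] w 0.01 F [0.9 3.1 3. ]
1.20 30.74 [0.565 0.022 0.076] w 0.01 F [0.9 2.6 4.5]
1.40 31.02 [0.55  0.025 0.08 ] w 0.0096 F [-0.5  2.9  4.9]
1.55 31.27 [0.538 0.028 0.081] w 0.0098 F [-2.1  3.8  6.8]
1.66 31.52 [0.53  0.03  0.081] w 0.0101 F [-1.9  2.8  8.1]
1.73 31.77 [0.524 0.032 0.08 ] w 0.0097 F [0.4 2.8 5.2]
```

Run:
```python
from h import *
xb,yb,zb=axes(); q=quat(.2); a=R.from_quat(q).apply([0,0,1])
s=monitor.sense()['tool_pos']; print(ctrl.move_straight(s-.010*xb,vel=.03,stop_force=6)); st('push'); ctrl.hold(.3)
ctrl.move_gripper(.04); s=monitor.sense()['tool_pos']
ctrl.move_straight(s-.09*a,vel=.2); s=monitor.sense()['tool_pos']
ctrl.move_straight(s+.08*zb,vel=.25); 
for n in ('wrist','scene'):
    p=vision.capture(n); save(p,n+'9')
    for t in ['stay_pivot','stay_grip','lid_tab']: print(n,t,[(((d['at']-HINGE)@np.c_[xb,yb,zb]).round(3),round(d['conf'],2)) for d in landmark_of(p,t)[:1]])
print('expect 1.75',((grip(1.75)-HINGE)@np.c_[xb,yb,zb]).round(3)); st()
a_=cv2.imread('pics/scene9.png')[130:290,210:430]; b=cv2.imread('pics/wrist9.png')
cv2.imwrite('pics/c9.png',np.hstack([cv2.resize(a_,(412,300)),cv2.resize(b,(388,300))]))
```

```text
True
push 31.98 [0.523 0.032 0.08 ] w 0.0095 F [-1.  -0.1  2. ]
wrist stay_pivot [(array([-0.128,  0.042, -0.025]), 0.65)]
wrist stay_grip [(array([-0.138,  0.046,  0.059]), 0.59)]
wrist lid_tab []
scene stay_pivot [(array([-0.128,  0.044, -0.021]), 0.65)]
scene stay_grip [(array([-0.288,  0.303, -0.073]), 0.64)]
scene lid_tab [(array([0.045, 0.001, 0.194]), 0.79)]
expect 1.75 [-0.144  0.045  0.054]
 34.56 [0.506 0.037 0.248] w 0.0401 F [-0.3  0.2 -0.1]
```

View pics/c9.png

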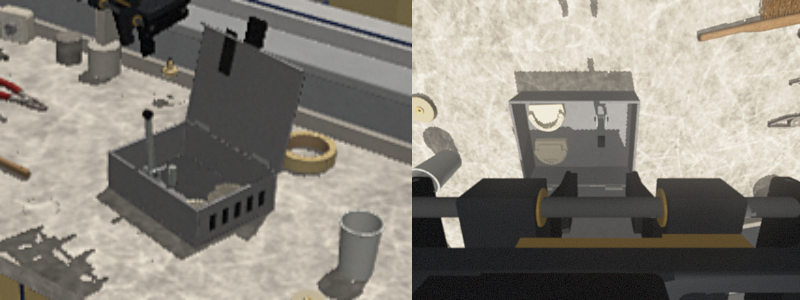

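Run:
```python
from h import *
xb,yb,zb=axes()
for n in ('wrist','scene'):
    w=vision.capture(n); K=w['camera_matrix']; z=w['range_z']; v,u=np.mgrid[:420,:560]
    P=np.stack([(u-K[0,2])/K[0,0]*z,(v-K[1,2])/K[1,1]*z,z],-1)@w['pose'][:3,:3].T+w['pose'][:3,3]
    D=((P-HINGE)@np.c_[xb,yb,zb])[z>0]*1000
    for lo,hi in ((5,20),(20,35),(35,50),(50,65),(65,73),(73,80),(80,88),(88,100)):
        k=D[(D[:,2]>=lo)&(D[:,2]<hi)&(abs(D[:,1]-45)<12)&(abs(D[:,0]+140)<40)]
        if len(k): print(n,lo,len(k),np.median(k,0).round(1),np.percentile(k[:,0],[5,95]).round(1))
```

```text
wrist 5 35 [-138.    44.5   13.5] [-138.6 -136.9]
wrist 20 33 [-139.2   44.5   27.8] [-139.9 -138.3]
wrist 35 41 [-140.5   44.4   43. ] [-141.  -139.5]
wrist 50 43 [-141.5   44.4   57.9] [-142.4 -140.7]
wrist 65 27 [-142.5   44.4   69.6] [-143.  -141.7]
wrist 73 1 [-143.2   42.5   73.3] [-143.2 -143.2]
wrist 80 31 [-147.    43.5   86.1] [-147.7 -145.7]
wrist 88 154 [-141.3   44.4   91.6] [-146.1 -133.9]
scene 5 16 [-136.4   41.3   13.3] [-140.4 -132.5]
scene 20 14 [-137.4   41.8   27.3] [-139.9 -133.2]
scene 35 19 [-138.4   41.4   40.9] [-142.9 -132.3]
scene 50 14 [-140.1   41.9   55.9] [-142.5 -132.9]
scene 65 12 [-140.8   43.2   68.9] [-145.8 -138.8]
scene 73 5 [-144.1   41.5   76.3] [-144.5 -139.9]
scene 80 17 [-141.1   42.5   83. ] [-147.5 -132.7]
scene 88 8 [-141.5   43.3   89.5] [-146.  -137.2]
```

Depth puts the stay at about 1.65 rad (slope 0.08), still short of its stop. I'll push it on with closed fingers from behind.

Run:
```python
from h import *
xb,yb,zb=axes(); q=quat(0); B=np.c_[xb,yb,zb]
def at(x,y,z): return tcp(HINGE+B@[x,y,z],q,0.)   # finger tip at box-frame point rel. hinge
ctrl.move_gripper(0.,force=15)
ctrl.move_straight(at(-.085,.045,.15),vel=.2,rotation=q)
ctrl.move_straight(at(-.105,.045,.045),vel=.2)
hit=ctrl.move_straight(at(-.140,.045,.045),vel=.04,stop_force=6); s=monitor.sense()
print(hit,(B.T@(s['tool_pos']-HINGE)).round(4)); st('push'); ctrl.hold(.3)
ctrl.move_straight(at(-.09,.045,.06),vel=.2); ctrl.move_straight(at(-.085,.045,.18),vel=.3)
ctrl.move_straight(at(-.135,.045,.20),vel=.3); 
w=vision.capture('wrist'); K=w['camera_matrix']; z=w['range_z']; v,u=np.mgrid[:420,:560]
P=np.stack([(u-K[0,2])/K[0,0]*z,(v-K[1,2])/K[1,1]*z,z],-1)@w['pose'][:3,:3].T+w['pose'][:3,3]
D=((P-HINGE)@B)[z>0]*1000
k=D[(D[:,2]>5)&(D[:,2]<72)&(abs(D[:,1]-45)<9)&(abs(D[:,0]+140)<25)]
print(len(k)); c=np.polyfit(k[:,2],k[:,0],1); print('angle',np.pi/2-np.arctan(c[0]),c); st()
```

```text
True [-0.129   0.0451  0.0183]
push 37.56 [0.529 0.031 0.089] w 0.0006 F [3.9 0.9 0.1]
0Traceback (most recent call last):
  File "<stdin>", line 15, in <module>
    raise TypeError("expected non-empty vector for x")
TypeError: expected non-empty vector for x
```

Run:
```python
from h import *
xb,yb,zb=axes(); q=quat(0); B=np.c_[xb,yb,zb]
g=tcp(tab(1.78),q)
ctrl.move_gripper(.065)
ctrl.move_straight(g+.09*zb-.03*xb,vel=.25,rotation=q)
w=vision.capture('scene'); K=w['camera_matrix']; z=w['range_z']; v,u=np.mgrid[:420,:560]
P=np.stack([(u-K[0,2])/K[0,0]*z,(v-K[1,2])/K[1,1]*z,z],-1)@w['pose'][:3,:3].T+w['pose'][:3,3]
D=((P-HINGE)@B)[z>0]*1000
k=D[(D[:,2]>5)&(D[:,2]<72)&(abs(D[:,1]-43)<9)&(abs(D[:,0]+140)<25)]
c=np.polyfit(k[:,2],k[:,0],1); print('stay',len(k),np.pi/2-np.arctan(c[0]))
k=D[(D[:,2]>20)&(D[:,2]<150)&(abs(D[:,1])<80)&(D[:,0]>-10)&(D[:,0]<70)]
c=np.polyfit(k[:,2],k[:,0],1); print('lid',len(k),np.pi/2+np.arctan(c[0]))
ctrl.move_straight(g+.09*zb,vel=.2)
print(ctrl.move_straight(g,vel=.15,stop_force=8)); ctrl.move_gripper(.02,force=25); st('grip')
```

```text
stay 72 1.7573703378859957
lid 1671 1.7755416844983618
True
grip 42.78 [ 0.685 -0.054  0.22 ] w 0.0359 F [0.5 3.8 2.4]
```

Stay at 1.76, lid at 1.776, tab gripped. Bringing the lid forward and lowering it.

Run:
```python
from h import *
q=quat(0)
arc(tab,[1.68,1.55,1.4,1.25,1.1,.95,.8,.7,.64],q,.12)
for a in (.62,.60,.585,.57,.555,.54):
    h=ctrl.move_straight(tcp(tab(a),q),vel=.03,stop_force=4); st(f'{a} {h}')
    if h: break
```

```text
1.68 43.09 [ 0.667 -0.05   0.224] w 0.0354 F [ 1.7  4.4 -0.8]
1.55 43.46 [ 0.642 -0.044  0.225] w 0.0359 F [ 1.4  4.9 -0.8]
1.40 43.86 [ 0.614 -0.037  0.223] w 0.0354 F [ 1.1  4.9 -1.1]
1.25 44.26 [ 0.585 -0.03   0.216] w 0.0356 F [ 1.9  5.5 -1.7]
1.10 44.66 [ 0.558 -0.023  0.205] w 0.0357 F [ 1.   4.8 -2.8]
0.95 45.06 [ 0.533 -0.017  0.19 ] w 0.0358 F [ 3.2  3.2 -4.8]
0.80 45.46 [ 0.511 -0.011  0.171] w 0.0361 F [ 4.6  2.8 -5.5]
0.70 45.77 [ 0.498 -0.008  0.157] w 0.0355 F [ 3.6  3.5 -4. ]
0.64 46.02 [ 0.49  -0.006  0.148] w 0.0357 F [ 5.6  3.  -3.8]
0.62 False 46.31 [ 0.488 -0.006  0.144] w 0.0358 F [ 6.2  2.1 -3.5]
0.6 False 46.59 [ 0.485 -0.005  0.141] w 0.0355 F [ 5.8  2.  -4.3]
0.585 False 46.84 [ 0.484 -0.005  0.138] w 0.0358 F [ 5.9  2.9 -4.7]
0.57 False 47.09 [ 0.483 -0.005  0.138] w 0.0358 F [4.1 0.8 9. ]
0.555 False 47.34 [ 0.483 -0.005  0.137] w 0.0357 F [ 2.5 -0.3 22.8]
0.54 False 47.59 [ 0.483 -0.004  0.135] w 0.0358 F [ 3.6 -2.3 28.8]
```

Contact came at about 0.572. I'll ease back to that angle, release, withdraw upward and check.

Run:
```python
from h import *
q=quat(0); xb,yb,zb=axes(); B=np.c_[xb,yb,zb]
ctrl.move_straight(tcp(tab(.570),q),vel=.03); st('relax')
ctrl.move_gripper(.065); s=monitor.sense()['tool_pos']
ctrl.move_straight(s-.02*xb+.12*zb,vel=.15); ctrl.move_straight(s-.05*xb+.2*zb,vel=.2); ctrl.hold(.5); st()
w=vision.capture('scene'); K=w['camera_matrix']; z=w['range_z']; v,u=np.mgrid[:420,:560]
P=np.stack([(u-K[0,2])/K[0,0]*z,(v-K[1,2])/K[1,1]*z,z],-1)@w['pose'][:3,:3].T+w['pose'][:3,3]
D=((P-HINGE)@B)[z>0]*1000
k=D[(D[:,2]>15)&(D[:,2]<110)&(abs(D[:,1])<100)&(D[:,0]>-140)&(D[:,0]<-20)]
k=k[abs(k[:,2]+k[:,0]*np.tan(.57)-8)<15]; c=np.polyfit(k[:,0],k[:,2],1); print('lid',len(k),-np.arctan(c[0]))
cv2.imwrite('pics/s10.png',cv2.resize(w['image'][130:290,210:430],(660,480))[:,:,::-1])
```

```text
relax 47.94 [ 0.483 -0.004  0.136] w 0.0357 F [ 9.4  2.3 -5.7]
 50.77 [0.433 0.008 0.336] w 0.0651 F [-0.3 -0.1 -0. ]
lid 320 0.5708015758261463
```

View pics/s10.png

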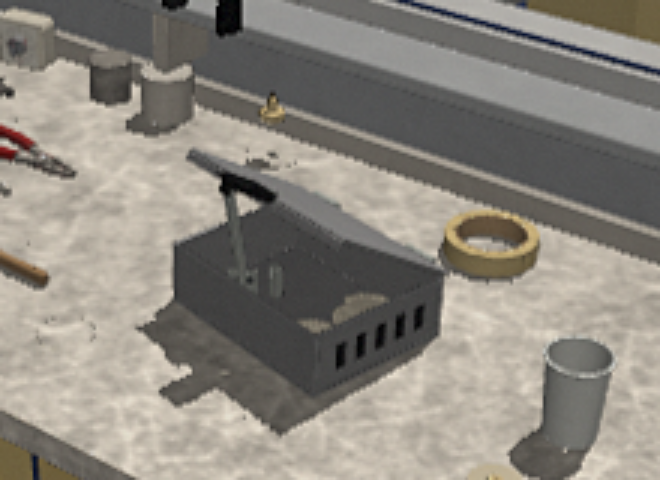

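The lid is propped at 0.571 rad on the upright stay (235,235), the casts are still in the box (350,305), and the robot is clear.

```bash
python3 -c "
from h import *
print(job.hand_in())"
```

```text
the job is handed in; nothing more can be done
None
```

The job is handed in: the lid rests half open at about 0.57 rad on the raised stay, the casts are still in the box, and the robot is clear; the hand-in returned no verdict.

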